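Load the sprig press and press its lever through the guard

TASK

With closed fingers and without gripping or lifting anything, push the blue end block of the press tray until the tray is fully home, then reach down through the window in the yellow guard and press the red lever pad all the way down. The lever must stay up until the tray is home, and it stays down by itself afterwards. Do not touch the yellow guard or its bars, leave the things standing around where they are, and finish with the hand clear.

Things in the scene. Friction and masses are not known exactly. Their poses are not given: they have to be found in the camera images.
- press: small grey bench press, fixed; base 190 x 190 mm plus a 110 mm wide bed out to y = -200 mm on its -y side, 10 mm high, with two rails up to 20 mm high along its edges. Origin at the centre of the underside of the base; x points away from the robot (to the lever's hinge), y along the tray's travel (it goes home towards +y), z up. It stands turned by up to 15 degrees.
- press_guard: yellow guard fixed on the press, same origin and axes as press: a level 4 mm plate 170 x 170 mm, centred on the press, its top 160 mm above the bench, on four posts, with dark bars along the front and both sides. A window is cut in the plate. Must not be touched.
- guard_window (a point): centre of the guard's window, at the plate's top face, 160 mm above the bench; same axes as the press. The window is 80 mm along x and 100 mm along y. The lever pad lies below it.
- lever_pad (a point): centre of the top face of the red lever pad (44 mm along x, 60 mm along y, 10 mm thick). With the lever up it lies about 6 mm below the top of the guard plate, centred within 2 mm under the window; pressed fully down it lies 22 mm lower than when fully up. Its axes turn with the lever and are those of the press with the lever fully up.
- press_lever (a joint): angle of the lever about its level hinge, rad: 0 = up, 0.28 = fully down at its stop. The hinge lies 80 mm behind the pad's centre (press +x). It takes about 3 to 4 N on the pad to move it, the same all the way, and it stays where it is left. It drives the press plate down over the mould on the tray.
- tray_push_face (a point): centre of the outer (-y) face of the blue end block of the tray, which is to be pushed towards the press's +y. The block is 70 mm wide along x, 16 mm thick along y, 44 mm high, from 12 to 56 mm above the bench; this point is 34 mm above the bench. Same axes as the press. At home the face lies 178 mm from the press's origin (y = -178 mm), 93 mm outside the guard plate's edge.
- press_tray (a joint): how far the tray (aluminium, carrying a white plaster sprig mould fixed in a wooden nest) is still out, m: 0 = fully home against its stop, 0.085 = farthest out. It slides with about 3 N of friction and stays where it is left.
- stopper: black rubber stopper, 44 x 44 x 50 mm high, loose, in front of the press; leave alone. Origin at the centre of its underside.
- timer: cream wind-up timer, 41 x 64 x 65 mm high, loose, left of the press; leave alone. Origin at the centre of its underside.
- sprig_mould_2: white plaster sprig mould, 40 x 50 x 26 mm high, loose, behind the press or tray; leave alone. Origin at the centre of its underside.
- cup_test_b: terracotta-coloured test cup, 62 mm across, 53 mm high, loose, behind the press or tray; leave alone. Origin at the centre of its underside.
- clay_lump: brown clay lump, 52 x 74 x 40 mm high, loose, behind the press to its left; leave alone. Origin at the centre of its underside.
- wedge_3: wooden wedge, 32 x 70 x 26 mm high, loose, in front of the press to its left; leave alone. Origin at the centre of its underside.
- scraper: scraper with a brown wooden handle, 64 x 177 x 16 mm high, loose, on the bench to the robot's right; leave alone. Origin at the centre of its underside.

How it is judged (in metres and radians):
On the way, in this order (a step that is already met when the one before it is completed fails the run):
1. the tray is fully home while the lever is still up (value of joint press_tray below 0.004 m and value of joint press_lever below 0.08 rad), for 0.2 s.
2. the lever is fully down with the tray home (value of joint press_lever above 0.25 rad and value of joint press_tray below 0.004 m), for 0.2 s.
At the end, for the whole second after the job is handed in: The tray is home to within 4 mm, the lever is down past 0.25 of its 0.28 rad and at rest, and every loose thing lies within 15 mm of where it stood (all of step 2 and velocity of joint press_lever between -0.02 and 0.02 rad/s and distance of each of stopper, timer, sprig_mould_2, cup_test_b, clay_lump, wedge_3, scraper from where it was at the start of the episode below 0.015 m); the robot touches nothing.
It fails at once if the robot touches the guard (more than 0.5 N) (contact force between any of the fingers, the arm and press_guard above 0.5 N).
It fails at once if the lever is pressed (past 0.1 rad) while the tray is more than 6 mm out (value of joint press_lever above 0.1 rad and value of joint press_tray above 0.006 m).
It fails at once if a loose thing is moved by more than 15 mm or lifted (distance of any of stopper, timer, sprig_mould_2, cup_test_b, clay_lump, wedge_3, scraper from where it was at the start of the episode above 0.015 m).
It fails at once if the tray's end block is taken between the fingers (y of the grasp point in the frame of tray_push_face between 0.002 and 0.014 m and x of the grasp point in the frame of tray_push_face between -0.035 and 0.035 m and z of the grasp point in the frame of tray_push_face below 0.018 m).
It fails at once if the lever pad is taken between the fingers (x of the grasp point in the frame of lever_pad between -0.022 and 0.022 m and y of the grasp point in the frame of lever_pad between -0.03 and 0.03 m and z of the grasp point in the frame of lever_pad between -0.03 and 0.002 m).
It also fails if it takes over 45 s, if anything falls off the work surface, if the arm or the gripper's body presses on something with over 40 N, if the wrist force passes 120 N, or if a joint passes its speed limit or range.

ROBOT

A 6-joint arm with a two-finger parallel gripper is mounted at the origin on a cart in front of the work surface, level with it; the furniture and walls round the work are solid. World frame = base frame: x ahead of the robot, y to its left, z up, the work surface at z = 0. Lengths are in m, angles in degrees, forces in N, time in s.
With the tool pointing down it reaches from about 0.325 to 0.925 m from the base axis. Payload 3.1 kg.
Tool frame: the origin (TCP) lies at the very end of the fingers, on their centre line; the grasp point (between the pads) lies 19 mm behind it; z points along the fingers, x is the direction in which the jaws open and shut, and the axes are right-handed (so a half turn about z gives the same grasp; the last joint's range is limited). The gripper opens to 85 mm and grips with 20 to 120 N. Pads are 22 mm wide; open, the fingers measure 114 mm over their backs; the gripper's body (76 mm by 85 mm) begins 54 mm behind the grasp point. The pads swing forward as they close: fully open they stand 13 mm farther back than shut.
Start: joints at [-73.579, 12.427, 92.441, -0, 75.132, -6.429], TCP at [0.243, -0.576, 0.231] pointing down, gripper open.
Joint ranges: [-157.48, 157.48], [-44.54, 120.13], [17.64, 146.25], [-64.5, 244.5], [7.68, 150.69], [-147.95, 147.95]. Speed limits (degrees/s): [159.86, 159.86, 180, 180, 180, 180].

INTERFACE

Orientations are given as [roll, pitch, yaw] about the fixed x, y, z axes, in that order (R = Rz(yaw) Ry(pitch) Rx(roll)).
In Python, from bench import * gives the robot as it stands. The module is installed in compiled form; this text tells all that it offers.
- The arm moves only by the shell command python3 -m inch 'ROWS' [OPENING] [FORCE]. ROWS is JSON, a list of rows, each an object with "slide": the shift along the tool's x, y, z in m, a list of three; "twist": the turn, a rotation vector about the tool's x, y, z in rad, a list of three. In form: [{"slide": [tx, ty, tz], "twist": [ax, ay, az]}, ...]. A call has 1 to 10 rows; each row shifts and turns the pose as measured when the row begins, along the tool's axes as they then stand; what a row does not reach is not made up. A row lasts 1/10 s, in which the tool goes at most 50 mm and 8.59 degrees, less where a joint would pass 70% of its speed; a pose out of reach is approached as far as the arm can. A call with a gripper value outside its range is refused whole. OPENING is the gripper command: -1 is fully open, 1 is shut, values between are in proportion, set as the call begins (- or left out, the last holds). The fingers move at their own pace and stop on an object; FORCE is the grip in N (left out, the last holds). Time passes only in rows, so rows that do not move let the fingers close. It gives the time, the measured TCP pose, the force and the opening at its end, in the units of the state.
- observe(): the state, without advancing time (a new reading comes with each control period).
- get_image(name): name is "side" or "top" or "wrist"; returns a dict with "frame" (384x512x3 uint8, red, green, blue), "range_z" (384x512 float32, m along the optical axis (not along the pixel's ray), 0 where there is no reading), "mtx" (3x3 intrinsics, pixels), "R" (3x3) and "t" (3): a world point X has camera coordinates R X + t; the wrist camera has in their place "T_tool_cam" (4x4, takes a point from camera to tool coordinates, whose origin is the TCP and whose axes are the tool frame's). Camera axes: x right, y down, z forward; pixel columns grow to the right and rows downward; lengths in m; the calibration is good to about 2 mm. A picture is of the moment at which its call begins: read the wrist's pose just before it.
- hand_in(): hands the job in, once; it reports no verdict.
Trained networks look in a picture, given as the dict that the camera call returned (one of the last four; its "shot" number tells which), for a name from the list of things; names that differ only in an ending like _2 or _b are one class to them, and where a whole thing is asked for, a point or a joint stands for the part that bears it (a point fixed in the world has none). Each returns a list of dicts, best first, with "p" (0 to 1); they miss things now and then, are a little off and sometimes report something else, mostly with a low value. They report only what shows in the picture. A call takes as long as a camera call.
- find_in(picture, thing): "box" ([left, top, right, bottom] in pixels, round what is visible of it).
- place_of(picture, thing): "position" ([column, row] in pixels: a listed point, or the origin of a listed thing).
The state is a dict: "time": time; "joint_pos": joint angles; "qd": joint speeds; "joint_torque": joint torques, N m; "tcp_pos": TCP position; "tool_rot": TCP orientation; "force": force on the tool from outside, world axes, zero at the start; "torque": the same for the moment, N m; "grip_width": opening from 0.0 (shut) to 1.0 (fully open).
Only numpy, scipy, OpenCV 4.12 (cv2) and the standard library are available. Lean on these libraries where they do the work, as an engineer would, in place of code of your own. Each camera call takes 0.05 s, during which the arm holds its last target.

## Working session

There is one attempt and no reset: what is moved stays moved. The work goes in short steps, Python scripts to look and compute and a shell command to move; the robot and the scene stay as the last step left them, time stands still between calls to the robot, and variables do not carry over. Pictures are saved under pics/ and viewed, and the job is handed in when it is done.

```bash
mkdir -p pics
cat > h.py <<'E'
from bench import *
import numpy as np, cv2
from scipy.spatial.transform import Rotation as Ro
def save(p,n): cv2.imwrite('pics/'+n+'.png',cv2.cvtColor(p['frame'],cv2.COLOR_RGB2BGR))
def pts(p):
    z=p['range_z'];h,w=z.shape
    u,v=np.meshgrid(np.arange(w),np.arange(h))
    K=p['mtx']
    c=np.stack([(u-K[0,2])/K[0,0]*z,(v-K[1,2])/K[1,1]*z,z],-1)
    return (c-p['t'])@p['R']
def ray(p,u,v,h):
    K=p['mtx'];d=p['R'].T@np.array([(u-K[0,2])/K[0,0],(v-K[1,2])/K[1,1],1]);o=-p['R'].T@p['t']
    return o+d*(h-o[2])/d[2]
E
python3 - <<'E'
from h import *
print(observe())
for n in('top','side'):
    p=get_image(n);save(p,n+'0')
    for t in ['press','guard_window','lever_pad','tray_push_face','stopper','timer','sprig_mould_2','cup_test_b','clay_lump','wedge_3','scraper']:
        r=place_of(p,t)[:2]
        hh={'guard_window':.16,'lever_pad':.154,'tray_push_face':.034}.get(t,0)
        print(n,t,[(np.round(q['position']),round(q['p'],2),ray(p,*q['position'],hh).round(3)) for q in r])
E
```

```text
{'time': 0.0, 'joint_pos': array([-7.35783538e+01,  1.24769183e+01,  9.25285177e+01,  2.08759519e-04,
        7.51323693e+01, -6.42914076e+00]), 'qd': array([ 0.0780893 ,  0.02912448, -0.00595912, -0.02065438, -0.0872909 ,
        0.03277198]), 'joint_torque': array([ 3.77945526e-04, -3.96844161e+01, -3.03854549e+01, -1.75030045e-04,
        9.64425533e-03, -4.61380012e-06]), 'tcp_pos': array([ 0.24249167, -0.57515554,  0.22996618]), 'tool_rot': array([-1.79984369e+02,  1.36916056e-01, -6.71492482e+01]), 'force': array([-0.85879885,  0.02580871,  0.10767386]), 'torque': array([-0.00278912, -0.02536598, -0.02082719]), 'grip_width': 0.9960009153571688}
top press [(array([213., 202.]), 0.88, array([0.546, 0.128, 0.   ]))]
top guard_window [(array([204., 208.]), 0.55, array([0.52 , 0.137, 0.16 ]))]
top lever_pad [(array([202., 204.]), 0.84, array([0.534, 0.144, 0.154]))]
top tray_push_face [(array([275., 202.]), 0.9, array([ 0.543, -0.104,  0.034]))]
top stopper [(array([203., 240.]), 0.54, array([0.41 , 0.167, 0.   ]))]
top timer []
top sprig_mould_2 [(array([249., 158.]), 0.57, array([
[... 705 characters left out ...]
(array([314., 284.]), 0.86, array([ 0.418,  0.155, -0.   ]))]
side timer [(array([264., 335.]), 0.89, array([0.566, 0.324, 0.   ]))]
side sprig_mould_2 [(array([273., 234.]), 0.49, array([ 0.521, -0.088,  0.   ])), (array([215., 250.]), 0.46, array([ 0.712, -0.006,  0.   ]))]
side cup_test_b [(array([213., 271.]), 0.82, array([0.709, 0.089, 0.   ])), (array([269., 223.]), 0.39, array([ 0.531, -0.149,  0.   ]))]
side clay_lump [(array([222., 313.]), 0.72, array([0.674, 0.251, 0.   ]))]
side wedge_3 [(array([305., 322.]), 0.55, array([ 0.46 ,  0.287, -0.   ])), (array([219., 313.]), 0.54, array([0.682, 0.25 , 0.   ]))]
side scraper [(array([284., 178.]), 0.54, array([ 0.452, -0.481,  0.   ]))]
```

Run:
```python
import cv2
a=cv2.imread('pics/top0.png')[110:290,120:420];b=cv2.imread('pics/side0.png')[150:370,150:400]
cv2.imwrite('pics/top0c.png',cv2.resize(a,None,fx=2.6,fy=2.6));cv2.imwrite('pics/side0c.png',cv2.resize(b,None,fx=2.6,fy=2.6))
```

```text
(no output)
```

View pics/top0c.png

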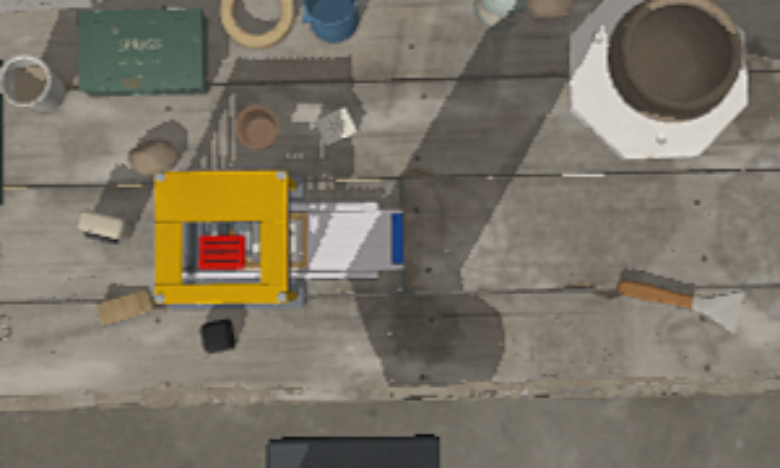

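View pics/side0c.png

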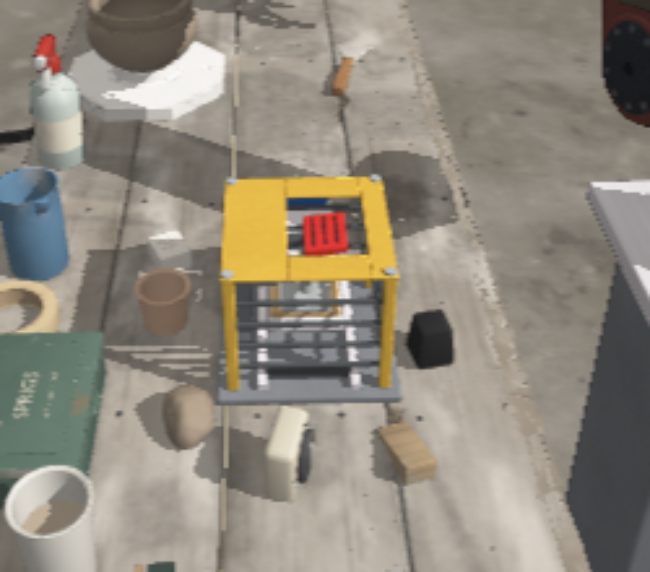

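The top view shows the guard, with the red pad in its window at full-frame pixel ~(205,206). The blue end block is at ~(273,201), with nothing on the bench on its -y side. The yaw is small. I'll fit the plate, pad and block from depth.

```bash
cat >> h.py <<'E'
def fit(P,f,tag):
    hsv=cv2.cvtColor(f,cv2.COLOR_RGB2HSV);H,S,V=[hsv[...,i].astype(int) for i in range(3)]
    near=(abs(P[...,0]-.55)<.25)&(abs(P[...,1]-.05)<.35)
    for nm,m in (('yellow',(H>18)&(H<32)&(S>190)&(V>90)&(abs(P[...,2]-.16)<.012)),('red',((H<6)|(H>174))&(S>180)&(V>90)&(P[...,2]>.1)),('blue',(H>100)&(H<125)&(S>150)&(P[...,2]>.005)&(P[...,2]<.075))):
        m=m&near
        if m.sum()<10: print(tag,nm,'none');continue
        Q=P[m];r=cv2.minAreaRect((Q[:,:2]*1000).astype(np.float32))
        print(tag,nm,m.sum(),'minrect',np.round(r[0],1),np.round(r[1],1),round(r[2],2),'z',np.percentile(Q[:,2],[5,50,95]).round(4),'x',np.percentile(Q[:,0],[1,50,99]).round(4),'y',np.percentile(Q[:,1],[1,50,99]).round(4))
E
python3 - <<'E'
from h import *
for n in('top','side'):
    p=get_image(n);fit(pts(p),p['frame'],n)
    c=-p['R'].T@p['t'];print(c.round(2),p['mtx'][0,0])
E
```

```text
top yellow 1738 minrect [545.3 136.5] [169.8 167.4] 88.89 z [0.1561 0.1606 0.1653] x [0.4623 0.5701 0.6287] y [0.0522 0.1351 0.2162]
top red 181 minrect [515.7  39.9] [248.1  46.2] 83.74 z [0.1471 0.1528 0.1583] x [0.4792 0.5247 0.5457] y [-0.081   0.1334  0.1612]
top blue 74 minrect [544.8 -93.4] [10.8 65. ] 88.72 z [0.0499 0.0553 0.0599] x [0.5123 0.5446 0.5769] y [-0.0994 -0.0934 -0.0874]
[ 0.48 -0.08  1.53] 410.6348147854828
side yellow none
side red 197 minrect [530.5 136.9] [60.8 40.1] 87.4 z [0.147  0.1516 0.1545] x [0.511  0.5297 0.551 ] y [0.1076 0.1432 0.1654]
side blue 28 minrect [538.6 -85.6] [43.4  7.4] 7.56 z [0.0231 0.0273 0.0309] x [0.517  0.5388 0.5605] y [-0.091  -0.0855 -0.0817]
[0.59 0.93 0.77] 375.9799554745997
```

```bash
python3 -m inch '[{"slide":[0,0,0],"twist":[0,0,-0.146]},{"slide":[0,0,0],"twist":[0,0,-0.146]},{"slide":[0,0,0],"twist":[0,0,-0.146]},{"slide":[0,0,0],"twist":[0,0,-0.146]},{"slide":[0,0,0],"twist":[0,0,-0.146]},{"slide":[0,0,0],"twist":[0,0,-0.146]},{"slide":[0,0,0],"twist":[0,0,-0.146]},{"slide":[0,0,0],"twist":[0,0,-0.146]}]' 1 30
```

```text
time: 2.1
tcp_pos: [0.2427, -0.5759, 0.2313]
tool_rot: [-180.0, 0.0, 1.7]
force: [0.7, 0.0, -0.4]
grip_width: 0.001
```

```bash
python3 -m inch '[{"slide":[0.03,-0.036,-0.012],"twist":[0,0,0]},{"slide":[0.03,-0.036,-0.012],"twist":[0,0,0]},{"slide":[0.03,-0.036,-0.012],"twist":[0,0,0]},{"slide":[0.03,-0.036,-0.012],"twist":[0,0,0]},{"slide":[0.03,-0.036,-0.012],"twist":[0,0,0]},{"slide":[0.03,-0.036,-0.012],"twist":[0,0,0]},{"slide":[0.03,-0.036,-0.012],"twist":[0,0,0]},{"slide":[0.03,-0.036,-0.012],"twist":[0,0,0]},{"slide":[0.03,-0.036,-0.012],"twist":[0,0,0]},{"slide":[0.03,-0.036,-0.012],"twist":[0,0,0]}]'
cat >> h.py <<'E'
def wrist(name):
    s=observe();p=get_image('wrist')
    T=np.eye(4);T[:3,:3]=Ro.from_euler('xyz',s['tool_rot'],degrees=True).as_matrix();T[:3,3]=s['tcp_pos']
    W=T@p['T_tool_cam'];p['R']=W[:3,:3].T;p['t']=-W[:3,:3].T@W[:3,3]
    save(p,name);return s,p
E
python3 - <<'E'
from h import *
s,p=wrist('w1');print(s['tcp_pos'],s['tool_rot']);fit(pts(p),p['frame'],'w')
E
```

```text
time: 3.1
tcp_pos: [0.537, -0.1998, 0.3536]
tool_rot: [180.0, -0.1, 1.2]
force: [0.8, -0.4, 0.7]
grip_width: 0.003
[ 0.53697241 -0.19984996  0.35362246] [ 1.79973652e+02 -6.36583859e-02  1.15105950e+00]
w yellow none
w red none
w blue 454 minrect [549.3 -93.6] [14.6 63.6] 89.25 z [0.0547 0.0562 0.0577] x [0.5177 0.5487 0.5797] y [-0.1007 -0.0934 -0.0863]
```

View pics/w1.png

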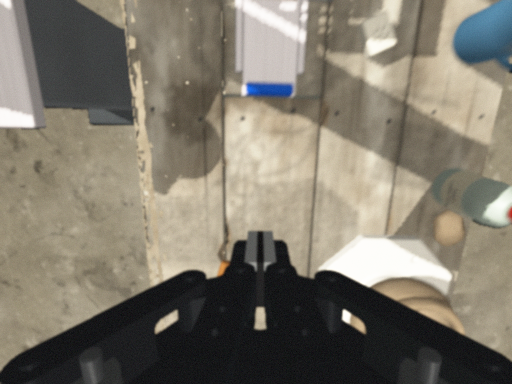

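The wrist view shows the blue block at (270,90). Its centre is at about (0.547,-0.094), with its top at z 0.056 as given, and the bench on its -y side is clear. I'll descend in front of it.

```bash
python3 -m inch '[{"slide":[0.01,-0.02,0.04],"twist":[0,0,0.037]},{"slide":[0,-0.02,0.045],"twist":[0,0,0]},{"slide":[0,0,0.045],"twist":[0,0,0]},{"slide":[0,0,0.045],"twist":[0,0,0]},{"slide":[0,0,0.045],"twist":[0,0,0]},{"slide":[0,0,0.04],"twist":[0,0,0]},{"slide":[0,0,0.03],"twist":[0,0,0]},{"slide":[0,0,0.02],"twist":[0,0,0]},{"slide":[0,0,0.012],"twist":[0,0,0]},{"slide":[0,0,0],"twist":[0,0,0]}]'
```

```text
time: 4.15
tcp_pos: [0.564, -0.1501, 0.0302]
tool_rot: [179.9, -1.4, -0.1]
force: [-0.4, 0.3, 0.5]
grip_width: 0.005
```

```bash
python3 -m inch '[{"slide":[-0.016,-0.01,0],"twist":[0,-0.024,0.016]},{"slide":[0,-0.01,0],"twist":[0,0,0]},{"slide":[0,-0.005,0],"twist":[0,0,0]},{"slide":[0,0,0],"twist":[0,0,0]}]'
```

```text
time: 4.55
tcp_pos: [0.5525, -0.1259, 0.0343]
tool_rot: [179.7, -0.5, -1.1]
force: [0.8, 0.5, -0.5]
grip_width: -0.003
```

```bash
python3 -m inch '[{"slide":[-0.004,-0.008,0.002],"twist":[0,0,0]},{"slide":[0,-0.008,0],"twist":[0,0,0]},{"slide":[0,-0.008,0],"twist":[0,0,0]},{"slide":[0,-0.008,0],"twist":[0,0,0]},{"slide":[0,-0.008,0],"twist":[0,0,0]},{"slide":[0,-0.008,0],"twist":[0,0,0]}]'
```

```text
time: 5.15
tcp_pos: [0.5513, -0.0776, 0.0342]
tool_rot: [179.4, -0.7, -1.0]
force: [-2.2, -2.9, 1.0]
grip_width: -0.001
```

```bash
python3 -m inch '[{"slide":[-0.003,-0.007,0.002],"twist":[0,0,0]},{"slide":[0,-0.006,0],"twist":[0,0,0]},{"slide":[0,-0.005,0],"twist":[0,0,0]}]'; python3 -m inch '[{"slide":[0,-0.004,0],"twist":[0,0,0]},{"slide":[0,-0.004,0],"twist":[0,0,0]}]'
```

```text
time: 5.45
tcp_pos: [0.5498, -0.0577, 0.0326]
tool_rot: [179.4, -0.9, -0.9]
force: [-0.8, -3.1, 1.0]
grip_width: 0.0
time: 5.65
tcp_pos: [0.5499, -0.0556, 0.0328]
tool_rot: [178.5, -0.9, -0.5]
force: [-1.9, -21.5, -1.0]
grip_width: 0.002
```

```bash
python3 -m inch '[{"slide":[0,-0.003,0],"twist":[0,0,0]}]';python3 -m inch '[{"slide":[0,-0.003,0],"twist":[0,0,0]}]'
```

```text
time: 5.75
tcp_pos: [0.5499, -0.0559, 0.0329]
tool_rot: [178.1, -0.9, -0.4]
force: [-0.4, -10.4, 0.4]
grip_width: -0.004
time: 5.85
tcp_pos: [0.5499, -0.056, 0.0329]
tool_rot: [177.8, -0.9, -0.3]
force: [-1.3, -11.6, -0.3]
grip_width: 0.004
```

The force jumped from 3 N to 21 N and motion stopped at TCP y -0.056, close to the predicted home. I'll back off, rise and look.

```bash
python3 -m inch '[{"slide":[0,0.015,0],"twist":[0,0,0]},{"slide":[0,0.03,0],"twist":[0.03,-0.016,0.012]},{"slide":[0,0.01,-0.03],"twist":[0,0,0]},{"slide":[0,0,-0.045],"twist":[0,0,0]},{"slide":[0,0,-0.045],"twist":[0,0,0]},{"slide":[0,0,-0.045],"twist":[0,0,0]},{"slide":[0,0,-0.045],"twist":[0,0,0]},{"slide":[0,0,-0.045],"twist":[0,0,0]},{"slide":[0,0,-0.045],"twist":[0,0,0]}]'
python3 - <<'E'
from h import *
s,p=wrist('w2');print(s['tcp_pos'],s['tool_rot']);fit(pts(p),p['frame'],'w')
p=get_image('top');fit(pts(p),p['frame'],'top')
E
```

```text
time: 6.75
tcp_pos: [0.544, -0.1087, 0.3321]
tool_rot: [-179.1, 1.4, -1.2]
force: [0.4, -0.2, -0.3]
grip_width: 0.001
[ 0.54403211 -0.10867557  0.33210313] [-179.05256798    1.42422308   -1.24139761]
w yellow 4488 minrect [547.8  60.4] [ 25.8 169.4] 88.65 z [0.159  0.1604 0.1617] x [0.4665 0.5462 0.6289] y [0.0486 0.0614 0.0739]
w red none
w blue 463 minrect [547.5 -37.4] [12.5 66.3] 88.78 z [0.0545 0.0562 0.0576] x [0.5145 0.5475 0.5805] y [-0.0442 -0.0374 -0.0307]
top yellow 1736 minrect [545.3 136. ] [168.3 167.7] 89.15 z [0.1557 0.1605 0.1651] x [0.4623 0.5699 0.6289] y [0.0521 0.1349 0.2163]
top red 167 minrect [515.9  39.4] [247.8  43.8] 83.02 z [0.1474 0.1529 0.1591] x [0.5077 0.5253 0.5456] y [0.1066 0.1335 0.1609]
top blue none
```

View pics/w2.png

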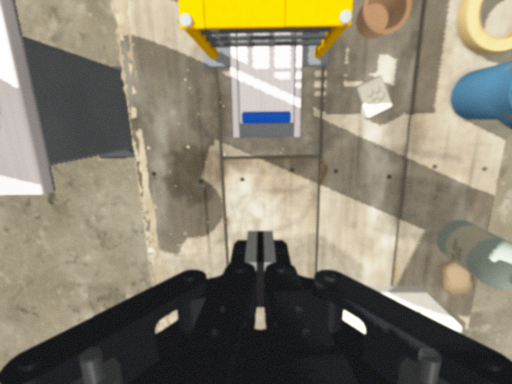

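The wrist view shows the blue block at (266,117), flush inside the bed. Its face is at y≈-0.0445, and the plate edge at 0.048 minus 93 mm gives -0.045, so the tray is home. Next I'll move so the wrist camera can see the window.

```bash
python3 -m inch '[{"slide":[-0.004,-0.03,-0.01],"twist":[-0.016,0.025,0]},{"slide":[-0.004,-0.035,0],"twist":[0,0,0]},{"slide":[-0.004,-0.035,0],"twist":[0,0,0]},{"slide":[0,-0.02,0],"twist":[0,0,0]},{"slide":[0,0,0],"twist":[0,0,0]},{"slide":[0,0,0],"twist":[0,0,0]}]'
python3 - <<'E'
from h import *
s,p=wrist('w3');print(s['tcp_pos'],s['tool_rot']);fit(pts(p),p['frame'],'w')
for t,h in(('guard_window',.16),('lever_pad',.154)):
    print([(q['position'],q['p'],ray(p,*q['position'],h).round(4)) for q in place_of(p,t)[:2]])
E
```

```text
time: 7.45
tcp_pos: [0.5391, 0.015, 0.3497]
tool_rot: [-179.8, -1.1, -1.3]
force: [-0.7, 0.0, 0.3]
grip_width: -0.001
[0.53906239 0.01502683 0.34973662] [-179.78580223   -1.08778269   -1.31754471]
w yellow 15112 minrect [548.6 124.4] [151.3 170. ] 89.28 z [0.1592 0.1605 0.1618] x [0.4659 0.5758 0.6321] y [0.0506 0.1291 0.1989]
w red 2093 minrect [545.8  89.7] [ 56.9 158.3] 19.64 z [0.1496 0.1525 0.155 ] x [0.5097 0.5302 0.5513] y [0.1046 0.1344 0.1627]
w blue 509 minrect [547.7 -41.6] [28.9 66.5] 88.05 z [0.0364 0.056  0.0576] x [0.5149 0.5472 0.5793] y [-0.0566 -0.0332 -0.0276]
[]
[([247.0, 72.6], 0.62, array([0.5311, 0.1315, 0.154 ]))]
```

View pics/w3.png

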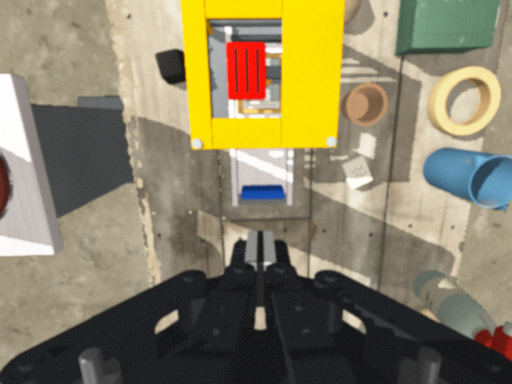

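The wrist view shows the red pad at (247,71), centred in the window (columns 209–282, rows 22–118). That puts the pad centre at about (0.530, 0.134). I'll move above it.

```bash
python3 -m inch '[{"slide":[-0.004,-0.03,0],"twist":[0,-0.019,0]},{"slide":[-0.004,-0.035,0],"twist":[0,0,0]},{"slide":[-0.003,-0.035,0],"twist":[0,0,0]},{"slide":[0,-0.015,0],"twist":[0,0,0]},{"slide":[0,0,0.03],"twist":[0,0,0]},{"slide":[0,0,0.035],"twist":[0,0,0]},{"slide":[0,0,0.03],"twist":[0,0,0]},{"slide":[0,0,0.02],"twist":[0,0,0]},{"slide":[0,0,0],"twist":[0,0,0]},{"slide":[0,0,0],"twist":[0,0,0]}]'
```

```text
time: 8.6
tcp_pos: [0.5365, 0.1222, 0.2321]
tool_rot: [180.0, -0.2, -2.3]
force: [0.6, -0.1, -0.2]
grip_width: 0.001
```

```bash
python3 -m inch '[{"slide":[-0.007,-0.012,0.01],"twist":[0,0,-0.019]},{"slide":[0,0,0.02],"twist":[0,0,0]},{"slide":[0,0,0.015],"twist":[0,0,0]},{"slide":[0,0,0],"twist":[0,0,0]}]'
python3 - <<'E'
from h import *
p=get_image('top');fit(pts(p),p['frame'],'top');save(p,'t4');q=get_image('side');save(q,'s4')
a=cv2.imread('pics/t4.png')[150:250,150:300];b=cv2.imread('pics/s4.png')[190:310,200:330]
cv2.imwrite('pics/ts4.png',np.hstack([cv2.resize(a,(400,400)),cv2.resize(b,(400,400))]))
print(observe()['tcp_pos'])
E
```

```text
time: 9.0
tcp_pos: [0.533, 0.136, 0.1903]
tool_rot: [-179.9, -0.7, -1.2]
force: [-0.1, 0.5, -0.7]
grip_width: 0.0
top yellow 1169 minrect [545.4 136.2] [168.8 167.7] 89.12 z [0.1558 0.1608 0.1656] x [0.4627 0.5805 0.6292] y [0.0518 0.0989 0.215 ]
top red 55 minrect [526.2 115.1] [37.4 17.1] 0.12 z [0.1486 0.1532 0.158 ] x [0.5076 0.5245 0.5448] y [0.1066 0.1135 0.1237]
top blue 68 minrect [543.9 -36.1] [11.1 61. ] 88.87 z [0.05   0.0565 0.0619] x [0.5136 0.5457 0.5744] y [-0.042  -0.0374 -0.0304]
[0.53453322 0.13598123 0.19243244]
```

View pics/ts4.png

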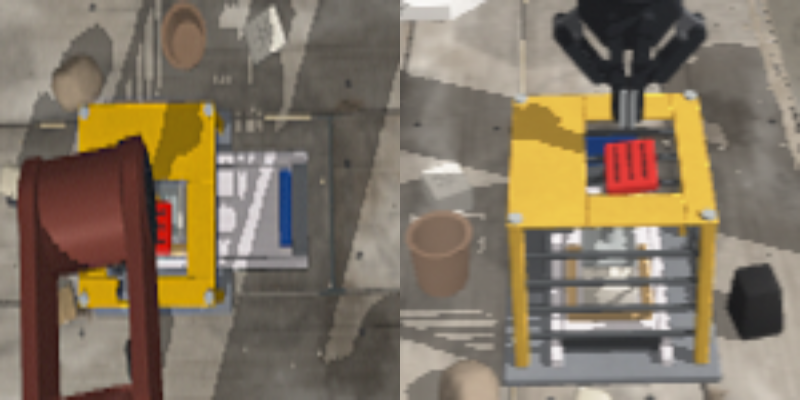

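The fingers stand over the pad inside the window opening in both views. Now I'll press.

```bash
python3 -m inch '[{"slide":[-0.005,0.001,0.012],"twist":[0,0,0]},{"slide":[-0.003,0,0.012],"twist":[0,0,0]},{"slide":[0,0,0.008],"twist":[0,0,0]}]'; python3 -m inch '[{"slide":[0,0,0.007],"twist":[0,0,0]},{"slide":[0,0,0.007],"twist":[0,0,0]}]'
```

```text
time: 9.4
tcp_pos: [0.5292, 0.1357, 0.1621]
tool_rot: [-179.8, -1.4, -1.2]
force: [-0.8, -0.4, 0.3]
grip_width: -0.0
time: 9.6
tcp_pos: [0.5286, 0.1357, 0.1467]
tool_rot: [-179.8, -1.2, -1.2]
force: [-2.8, -0.6, 4.4]
grip_width: -0.003
```

```bash
python3 -m inch '[{"slide":[0,0,0.005],"twist":[0,0,0]},{"slide":[0,0,0.004],"twist":[0,0,0]}]'; python3 -m inch '[{"slide":[0,0,0.004],"twist":[0,0,0]}]'
```

```text
time: 9.8
tcp_pos: [0.5279, 0.1357, 0.1368]
tool_rot: [-179.8, -1.1, -1.2]
force: [-2.2, 0.2, 4.0]
grip_width: 0.004
time: 9.9
tcp_pos: [0.5279, 0.1357, 0.1328]
tool_rot: [-179.8, -1.0, -1.2]
force: [-2.7, -1.0, 3.9]
grip_width: 0.001
```

```bash
python3 -m inch '[{"slide":[0,0,0.004],"twist":[0,0,0]}]';python3 -m inch '[{"slide":[0,0,0.004],"twist":[0,0,0]}]'
```

```text
time: 10.0
tcp_pos: [0.5284, 0.1357, 0.1314]
tool_rot: [-179.9, -1.0, -1.1]
force: [-13.2, -1.8, 31.6]
grip_width: 0.0
time: 10.1
tcp_pos: [0.5285, 0.1357, 0.1314]
tool_rot: [-179.9, -0.9, -1.1]
force: [-14.9, -1.3, 29.2]
grip_width: -0.003
```

The lever hit its hard stop at z 0.131 with 30 N. I'll hold briefly, rise straight up, move clear and check.

```bash
python3 -m inch '[{"slide":[0,0,0],"twist":[0,0,0]},{"slide":[0,0,0],"twist":[0,0,0]},{"slide":[0,0,-0.01],"twist":[0,0,0]},{"slide":[0,0,-0.02],"twist":[0,0,0]},{"slide":[0,0,-0.03],"twist":[0,0,0]},{"slide":[0,0,-0.04],"twist":[0,0,0]},{"slide":[0,0,-0.045],"twist":[0,0,0]},{"slide":[0,0,-0.045],"twist":[0,0,0]},{"slide":[0,0,-0.03],"twist":[0,0,0]}]'
python3 -m inch '[{"slide":[0,0.03,0],"twist":[0,0,0]},{"slide":[0,0.045,0],"twist":[0,0,0]},{"slide":[0,0.035,0],"twist":[0,0,0]},{"slide":[0,0.015,0],"twist":[0,0,0]},{"slide":[0,0,0],"twist":[0,0,0]},{"slide":[0,0,0],"twist":[0,0,0]}]'
python3 - <<'E'
from h import *
s,p=wrist('w5');print(s['tcp_pos'],s['tool_rot'],s['qd'].round(2));P=pts(p);fit(P,p['frame'],'w')
hsv=cv2.cvtColor(p['frame'],cv2.COLOR_RGB2HSV);m=((hsv[...,0]<6)|(hsv[...,0]>174))&(hsv[...,1]>180)&(hsv[...,2]>90)&(P[...,2]>.1)&(abs(P[...,1]-.135)<.05)&(abs(P[...,0]-.53)<.05)
Q=P[m];c=np.linalg.lstsq(np.c_[Q[:,:2]-Q[:,:2].mean(0),np.ones(len(Q))],Q[:,2],rcond=None)[0];print('pad plane',c,np.arctan(c[0]))
for n in('side','top'):
    q=get_image(n);save(q,n+'5');fit(pts(q),q['frame'],n)
    for t in ['stopper','timer','sprig_mould_2','cup_test_b','clay_lump','wedge_3','scraper']:
        print(n,t,[(ray(q,*r['position'],0).round(3)[:2],round(r['p'],2)) for r in place_of(q,t)[:1]])
E
```

```text
time: 11.0
tcp_pos: [0.523, 0.1346, 0.3519]
tool_rot: [180.0, -0.4, -1.2]
force: [0.5, 0.4, 0.5]
grip_width: -0.001
time: 11.6
tcp_pos: [0.5259, 0.0064, 0.3616]
tool_rot: [-179.9, -1.7, -1.0]
force: [0.0, -0.1, -0.5]
grip_width: -0.004
[0.52594619 0.00636565 0.36159947] [-179.94275788   -1.65094132   -1.03683314] [-0.61  0.13  0.   -0.15 -0.26 -0.07]
w yellow 13417 minrect [548.6 121.7] [145.8 169.9] 89.47 z [0.1592 0.1605 0.1618] x [0.4658 0.577  0.632 ] y [0.0506 0.1226 0.1935]
w red 1672 minrect [541.   87.3] [ 51.5 157.4] 13.77 z [0.1295 0.1325 0.1353] x [0.5099 0.5303 0.5496] y [0.1046 0.1336 0.1609]
w blue 474 minrect [547.6 -35.4] [15.6 66.2] 89.43 z [0.0385 0.0559 0.0578] x [0.5147 0.5475 0.5794] y [-0.0432 -0.0334 -0.0276]
pad plane [0.13257735 0.0022574  0.1324437 ] 0.13180868493200684
side yellow none
side red 127 minrect [529.8 127.2] [45.6 40.5] 87.4 z [0.1281 0.1315 0.1346] x [0.5103 0.5317 0.55  ] y [0.1066 0.1267 0.1486]
side blue 81 minrect [539.9 -30. ] [10.5 44.8] 88.65 z [0.0254 0.0483 0.0549] x [0.5176 0.543  0.5623] y [-0.0345 -0.0285 -0.0248]
side stopper [(arr
[... 205 characters left out ...]
49]), 0.57)]
side wedge_3 [(array([0.459, 0.298]), 0.83)]
side scraper [(array([ 0.447, -0.477]), 0.58)]
top yellow 1019 minrect [545.3 136.7] [168.9 167.3] 88.87 z [0.1556 0.1605 0.1655] x [0.4628 0.5819 0.6292] y [0.0547 0.1799 0.2162]
top red none
top blue 41 minrect [543.9 -37.9] [ 7.4 60.8] 88.83 z [0.0515 0.0572 0.0612] x [0.5135 0.5386 0.5742] y [-0.0421 -0.0384 -0.0338]
top stopper [(array([0.415, 0.17 ]), 0.5)]
top timer [(array([0.563, 0.311]), 0.65)]
top sprig_mould_2 [(array([ 0.71 , -0.004]), 0.49)]
top cup_test_b [(array([0.699, 0.109]), 0.54)]
top clay_lump [(array([0.671, 0.249]), 0.63)]
top wedge_3 [(array([0.454, 0.297]), 0.59)]
top scraper [(array([ 0.428, -0.498]), 0.54)]
```

View pics/w5.png

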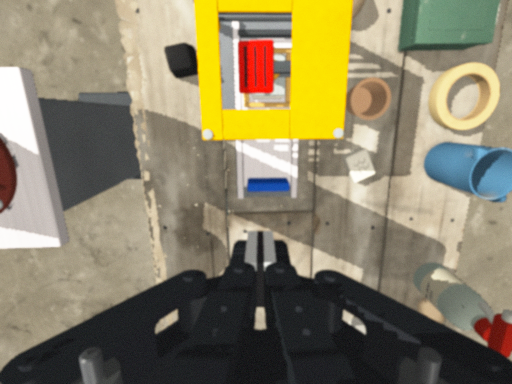

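The wrist view shows the tray still home (block at (267,185)) and the pad (257,66) lowered. The pad height is 28 mm below the plate, as it should be, but the measured drop of 20 mm is close to the limit. I'll measure it more precisely.

Run:
```python
from h import *
for i in range(4):
    s,p=wrist('w6');P=pts(p)
    hsv=cv2.cvtColor(p['frame'],cv2.COLOR_RGB2HSV)
    m=((hsv[...,0]<6)|(hsv[...,0]>174))&(hsv[...,1]>180)&(P[...,2]>.1)&(abs(P[...,1]-.135)<.026)&(abs(P[...,0]-.53)<.018)
    y=(hsv[...,0]>18)&(hsv[...,0]<32)&(hsv[...,1]>190)&(abs(P[...,2]-.16)<.012)
    f=lambda Q,x0:np.linalg.lstsq(np.c_[Q[:,0]-x0,Q[:,1]-.135,np.ones(len(Q))],Q[:,2],rcond=None)[0]
    a,b=f(P[m],.5302),f(P[y],.5302);print(a.round(4),b.round(4),'depth below plate',round(b[2]-a[2],4),'tilt',round(np.arctan(a[0])-np.arctan(b[0]),3))
```

```text
[ 0.1384 -0.0033  0.1326] [ 0.0009 -0.0004  0.1604] depth below plate 0.0278 tilt 0.137
[ 0.1385 -0.0008  0.1325] [ 0.0009 -0.0004  0.1604] depth below plate 0.0279 tilt 0.137
[ 0.1357 -0.003   0.1326] [ 0.0009 -0.0007  0.1605] depth below plate 0.0279 tilt 0.134
[ 0.1384 -0.0013  0.1325] [ 0.0009 -0.0006  0.1604] depth below plate 0.0279 tilt 0.137
```

The pad is 27.9 mm below the plate (expected 28). Its tilt of +0.137 rad fits a ±0.14 swing. It is fully down and the hand is clear.

```bash
python3 -c "
from bench import *
s=observe();print(s['time'],s['force'],s['qd'].round(2));print(hand_in())"
```

```text
12.65 [-0.71095435  0.29081404 -0.9727223 ] [ 0.05  0.08  0.17  0.11 -0.07 -0.09]
the job is handed in; nothing more can be done
None
```

I pushed the tray home with shut fingers, then pressed the lever down through the guard window. I backed the hand off clear and handed the job in at 12.65 s; no verdict is reported.

**Tray:** the push ran at about 3 N until a hard stop at about 21 N. Afterwards the block's face measured y ≈ -0.0445, against about -0.045 expected for home from the measured plate edge. It still showed home after the lever was pressed.

**Lever:** about 4 N on the way down, then a hard stop at about 30 N. The pad ended 27.9 mm below the plate top (28 expected) and tilted 0.137 rad.

**Checks that disagreed:**
- **Lever drop:** the pad's measured drop was 20 mm rather than 22. The lever probably started slightly below its top position, since the pad began about 8 mm below the plate instead of 6. I relied on the final depth and the hard stop.
- **Scraper:** two top-camera readings differed by about 30 mm, with the arm partly in view. The side camera showed it within about 6 mm.
- **Other loose things:** repeat readings agreed to about 11 mm, and the arm stayed well away from all of them. The timer was missed in the first top view, so I compared it in the side view only.

I saw no unexpected contact force in any reading, including near the guard.

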